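Half-stroke check of a rod displacement sensor

TASK

Check the displacement sensor clamped upright in the test fixture at half stroke: push the sliding contact head (the saddle with the upright knob) fully home onto the sensor's terminals, then swing the clamp lever round to its stop, so that it lies alongside the slide, to lock the head. Only then draw the sensor's rod straight up, 25 mm out of its body, without forcing it against the side of the bore. Finish while holding the rod still at 25 mm for the reading (your grip is all that keeps it up: do not let go), and leave everything else on the bench where it is.

Things in the scene. Friction and masses are not known exactly. Their poses are not given: they have to be found in the camera images.
- fixture: Bolted-down test fixture: steel base 250 x 130 x 30 mm, a slide on its near half, the sensor upright in a split clamp on its far half. Origin: centre of its underside, on the bench; +x along the slide towards the sensor (the way the contact head is pushed), +y to the left, z up. The sensor's axis is at x = 62, y = 0 mm, the lever's pivot at x = -10, y = -50 mm.
- contact_head (a joint): Travel of the contact head along the fixture's +x, in m: 0 = drawn back, 0.050 = fully home, against the stop, with its spring pins on the sensor's terminals. It starts somewhere from 0 to 0.015, slides stiffly (about 3 N) and stays where it is left.
- head_knob (a point): Point on the axis of the contact head's upright black knob, 86 mm above the bench, 14 mm below its top. The knob is a cylinder 21 mm in diameter, 26 mm tall (74 to 100 mm above the bench), on a thin stem over the aluminium saddle (70 x 64 mm, its top at 60 mm). From 25 mm ahead of the knob's axis (fixture +x) stands the pin block under a clear cover, up to 102 mm above the bench.
- clamp_lever (a joint): Angle of the lever about its upright pivot, rad: 0 = unlocked, arm straight out sideways (fixture -y); 1.571 = locked, on its stop, arm alongside the slide pointing back (fixture -x). Grows clockwise seen from above. Starts between 0 and 0.35; stiff (about 2 N at the knob); stays where it is left.
- lever_knob (a point): Point on the axis of the lever's upright black knob, 84 mm above the bench, 14 mm below its top. The knob is 18 mm in diameter and 28 mm tall (70 to 98 mm above the bench), at the end of the lever's arm, 75 mm from the pivot; the arm is a flat bar 10 mm wide whose top is 66 mm above the bench.
- lever_pivot (a point): Point on the upright axis of the lever's pivot, at the height of lever_knob.
- bore_mouth (a point): Centre of the bore's mouth, on the top face of the sensor, 115 mm above the bench. The sensor is an upright square aluminium body, 40 x 40 mm; the bore is 15 mm in diameter, straight down, 75 mm deep.
- rod: The sensor's loose steel rod, about 0.13 kg: a shank 14 mm in diameter, 60 mm long, in the bore (0.5 mm play all round); above it a knurled head 18 mm in diameter, 32 mm tall, with a thin 8 mm stud on top. Origin: on the axis at the head's underside; z up. It starts fully in, the head on the bore's mouth; the length drawn out is this origin's height above bore_mouth. It drops when let go.
- screwdriver: Bystander: screwdriver with a blue handle, 170 mm, lying beside the fixture.
- ring_gauge: Bystander: steel ring gauge, 52 mm in diameter, 16 mm tall, beside the sensor end of the fixture.
- plug_gauge: Bystander: double-ended steel plug gauge, 104 mm long, 15 mm in diameter, lying near the lever.
- spare_sensor: Bystander: another sensor lying on its side, 85 mm body, 40 mm high with a terminal block on top.
- caliper: Bystander: digital caliper lying flat, 150 mm.
- water_bottle: Bystander: blue bottle, 68 mm in diameter, 190 mm tall.
- tape_dispenser: Bystander: cream tape dispenser, 150 x 55 mm, 86 mm tall.
- parts_tray: Bystander: flat black divided tray, 200 x 260 x 22 mm.

How it is judged:
By the outcome, as a careful person would: the job done as asked, in the order asked, and still so for the second after the job is handed in, while the arm keeps its last pose, push and grip.
It also fails if it takes over 50 s, if anything falls off the work surface, if the arm or the gripper's body presses on something with over 40 N, if the wrist force passes 120 N, or if a joint passes its speed limit or range.

ROBOT

A 6-joint arm with a two-finger parallel gripper is mounted at the origin on the work surface. World frame = base frame: x ahead of the robot, y to its left, z up, the work surface at z = 0. Lengths are in m, angles in rad, forces in N, time in s.
With the tool pointing down it reaches from about 0.35 to 0.725 m from the base axis. Payload 6 kg.
Tool frame: the origin (TCP) lies midway between the tips of the shut fingers; the grasp point (between the pads) lies 19 mm behind it; z points along the fingers, y is the line along which they close (so a half turn about z gives the same grasp; the last joint's range is limited). The gripper opens to 85 mm and grips with 20 to 120 N. Pads are 22 mm wide; open, the fingers measure 114 mm over their backs; the gripper's body (76 mm by 85 mm) begins 54 mm behind the grasp point. The pads swing forward as they close: fully open they stand 13 mm farther back than shut.
Start: joints at [-1.015, 0.04, 0.085, 0, -1.615, -0.334], TCP at [0.132, -0.585, 0.231] pointing down, gripper open.
Joint ranges: [-2.56, 2.56], [-1.29, 2.01], [-1.08, 1.49], [-3.29, 1.98], [-2.81, -0.18], [-2.99, 2.99]. Speed limits (rad/s): [2.57, 2.57, 3.01, 3.14, 3.14, 3.14].

INTERFACE

Orientations are given as a unit quaternion [x, y, z, w].
In Python, from plant import bot gives the robot as it stands.
- The arm moves only by the shell command python3 -m jog 'ROWS' [FORCE]. ROWS is JSON, a list that holds one entry, the list of rows, each a list of 7 numbers: the finger opening in mm, from 0 to 85.4, then the shift along the tool's x, y, z in mm, then the turn, a rotation vector about the tool's x, y, z in degrees. A call has 1 to 12 rows; each row shifts and turns the commanded pose from where the row before left it, along the tool's axes as they then stand; what a row does not reach is not made up. A row lasts 1/8 s, in which the tool goes at most 62.5 mm and 10.7 degrees, less where a joint would pass 70% of its speed; a pose out of reach is approached as far as the arm can. A call with a gripper value outside its range is refused whole. The fingers move at their own pace and stop on an object; FORCE is the grip in N (left out, the last holds). Time passes only in rows, so rows that do not move let the fingers close. It gives the time, the measured TCP pose, the force, the opening and the grip force at its end, in the units of the state.
- bot.observe(): the state, without advancing time (a new reading comes with each control period).
- bot.grab_frame(name): name is "side" or "top" or "wrist"; returns (picture, depth): 420x560x3 uint8, red, green, blue; 420x560 float32, m along the optical axis (not along the pixel's ray), 0 where there is no reading.
- bot.camera_params(name): a dict with "K" (3x3 intrinsics, pixels), "world_from_camera" (4x4, takes a point from camera to world coordinates); the wrist camera has in their place "tool_from_camera" (4x4, takes a point from camera to tool coordinates, whose origin is the TCP and whose axes are the flange's). Camera axes: x right, y up, looking along -z (the intrinsics and any distortion apply to the point x, -y, -z); pixel columns grow to the right and rows downward; lengths in m; the calibration is good to about 2 mm. A picture is of the moment at which its call begins: read the wrist's pose just before it. camera_params takes no time and is no camera call.
- bot.job_done(): hands the job in; it is judged then, once.
The state is a dict: "time_s": time; "joints": joint angles; "qvel": joint speeds; "tau": joint torques, N m; "position": TCP position; "tool_rot": TCP orientation; "contact_force": force on the tool from outside, world axes, zero at the start; "torque": the same for the moment, N m; "width": finger opening in m; "finger_force": force on a finger pad.
Only numpy, scipy, OpenCV 4.12 (cv2) and the standard library are available. Lean on these libraries where they do the work, as an engineer would, in place of code of your own. Each camera call takes 0.05 s, during which the arm holds its last target. There are 200 camera calls.

## Working session

There is one attempt and no reset: what is moved stays moved. The work goes in short steps, Python scripts to look and compute and a shell command to move; the robot and the scene stay as the last step left them, time stands still between calls to the robot, and variables do not carry over. Pictures are saved under pics/ and viewed, at most 10 in all, crops included, and the job is handed in when it is done.

```bash
mkdir -p pics; ls
python3 - <<'E'
from plant import bot
import cv2,numpy as np
np.set_printoptions(precision=4,suppress=True)
o=bot.observe();print(o)
ims=[]
for n in("top","side"):
    p,d=bot.grab_frame(n);c=bot.camera_params(n);print(n,c)
    np.savez(f"{n}0.npz",p=p,d=d,K=c["K"],T=c["world_from_camera"])
    cv2.imwrite(f"pics/{n}0.png",cv2.cvtColor(p,cv2.COLOR_RGB2BGR))
print(bot.camera_params("wrist"))
E
```

```text
pics
{'time_s': 0.0, 'joints': array([-1.0153,  0.0408,  0.0838, -0.0005, -1.6155, -0.3337]), 'qvel': array([-0.0002, -0.0008,  0.0005, -0.0019, -0.0014,  0.0002]), 'tau': array([ -0.0007, -36.8207,  34.7418,   6.9323,  -0.0053,  -0.    ]), 'position': array([ 0.132 , -0.585 ,  0.2303]), 'tool_rot': array([-0.1107,  0.9939,  0.0009, -0.0002]), 'contact_force': array([ 0.073 , -0.0897,  0.5494]), 'torque': array([-0.0075,  0.0304,  0.0015]), 'finger_force': 0.0, 'width': 0.0855667450007131}
top {'K': array([[491.6959,   0.    , 274.3541],
       [  0.    , 491.6959, 216.6365],
       [  0.    ,   0.    ,   1.    ]]), 'world_from_camera': array([[-0.0216,  0.9978, -0.062 ,  0.4592],
       [-0.9997, -0.0224, -0.0126,  0.0619],
       [-0.014 ,  0.0617,  0.998 ,  1.4337],
       [ 0.    ,  0.    ,  0.    ,  1.    ]])}
side {'K': array([[421.1075,   0.    , 280.9272],
       [  0.    , 421.1075, 210.9776],
       [  0.    ,   0.    ,   1.    ]]), 'world_from_camera': array([[ 0.9985,  0.0443, -0.0317,  0.5007],
       [-0.0539,  0.7195, -0.6924, -0.9531],
       [-0.0079,  0.6931,  0.7208,  1.1455],
       [ 0.    ,  0.    ,  0.    ,  1.    ]])}
{'K': array([[299.731 ,   0.    , 280.9645],
       [  0.    , 299.731 , 208.6028],
       [  0.    ,   0.    ,   1.    ]]), 'tool_from_camera': array([[-0.0012,  0.9629,  0.2699,  0.0683],
       [ 1.    ,  0.0012,  0.0004, -0.0008],
       [ 0.0001,  0.2699, -0.9629, -0.1427],
       [ 0.    ,  0.    ,  0.    ,  1.    ]])}
```

View pics/top0.png

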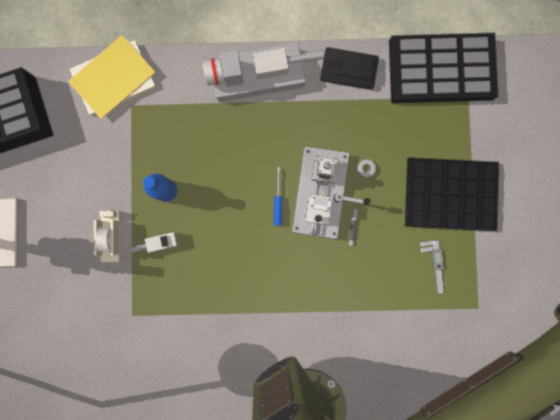

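View pics/side0.png

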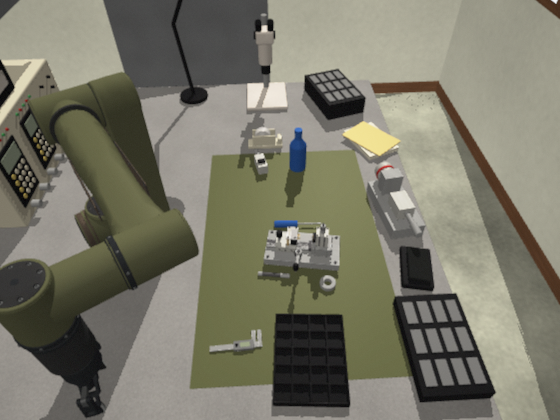

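The top view shows the fixture at about columns 293–349, rows 148–238, with the sensor near (326,165), the head knob near (318,218) and the lever knob near (366,201). Next I'll measure it.

```bash
cat > h.py <<'E'
import numpy as np,cv2
from scipy.spatial.transform import Rotation as R
np.set_printoptions(precision=4,suppress=True)
def cloud(d,K,T):
    v,u=np.indices(d.shape); x=(u-K[0,2])/K[0,0]*d; y=(v-K[1,2])/K[1,1]*d
    return np.stack([x,-y,-d],-1)@T[:3,:3].T+T[:3,3]
def ray(px,K,T,z):
    px=np.atleast_2d(px).astype(float)
    r=np.stack([(px[:,0]-K[0,2])/K[0,0],-(px[:,1]-K[1,2])/K[1,1],-np.ones(len(px))],-1)@T[:3,:3].T
    return T[:3,3]+r*((z-T[2,3])/r[:,2])[:,None]
def wristT(o,c):
    M=np.eye(4);M[:3,:3]=R.from_quat(o["tool_rot"]).as_matrix();M[:3,3]=o["position"];return M@c["tool_from_camera"]
E
python3 - <<'E'
from h import *
f=np.load("top0.npz");p,d,K,T=[f[k] for k in("p","d","K","T")]
P=cloud(d,K,T)
sl=np.s_[140:250,285:385]
z=P[...,2]
m=np.zeros(z.shape,np.uint8);m[140:248,288:356]=((z>.02)&(z<.13))[140:248,288:356]
n,l,s,_=cv2.connectedComponentsWithStats(m);i=1+s[1:,4].argmax();m=(l==i)
m0=m&(z<.04)
print(s[i],np.median(z[m0]))
rc=cv2.minAreaRect(P[m0][:,:2].astype(np.float32)*1000);print(rc,cv2.boxPoints(rc))
hi=(z>.095)&(z<.2);hi[:140]=0;hi[250:]=0;hi[:,:285]=0;hi[:,:]=hi;hi[:,385:]=0
n,l,s,c=cv2.connectedComponentsWithStats(hi.astype(np.uint8))
for i in range(1,n):
    if s[i,4]>3:print(s[i],P[l==i].mean(0),z[l==i].max())
g=p[sl].astype(int)
print("dark",[(np.round(P[sl][k][:],3)) for k in []])
cv2.imwrite("pics/c0.png",cv2.resize(cv2.cvtColor(p[sl],cv2.COLOR_RGB2BGR),None,fx=5.4,fy=5.4,interpolation=cv2.INTER_CUBIC))
E
```

```text
[ 292  147   64   92 3924] 0.029766176750464557
((615.0946044921875, -54.56269836425781), (130.39634704589844, 250.55096435546875), 80.3178482055664) [[ 480.6384  -97.7631]
 [ 727.6205 -139.9013]
 [ 749.5508  -11.3623]
 [ 502.5687   30.7759]]
[318 158  17  17 240] [ 0.6738 -0.0634  0.1194] 0.15664088845616386
[310 195  22  15 239] [ 0.5784 -0.0488  0.0993] 0.10901879382171664
[364 198   7   6  23] [ 0.5806 -0.1743  0.0976] 0.10322034776275602
[315 215   7   7  37] [ 0.5358 -0.0408  0.0997] 0.10468758256106847
dark []
```

View pics/c0.png

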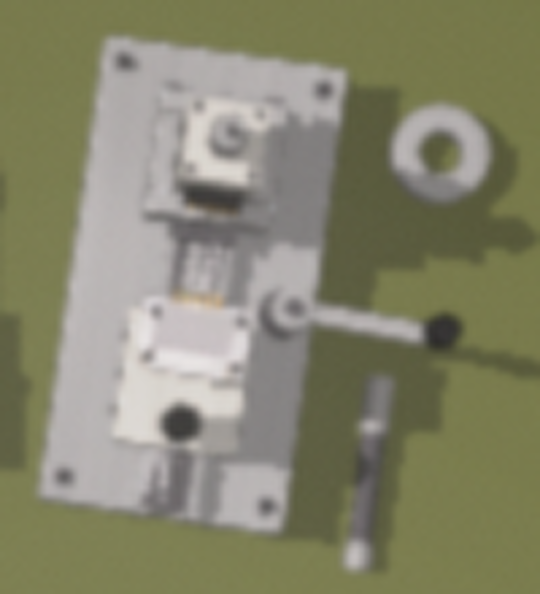

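```bash
cat >> h.py <<'E'
C=np.array([.6151,-.0546]);YAW=np.deg2rad(-9.68)
def F(x,y): # fixture mm -> world
    c,s=np.cos(YAW),np.sin(YAW);return C+np.array([c*x-s*y,s*x+c*y])/1000
def inF(p):
    c,s=np.cos(YAW),np.sin(YAW);d=(np.asarray(p)[...,:2]-C)*1000;return np.stack([c*d[...,0]+s*d[...,1],-s*d[...,0]+c*d[...,1]],-1)
def plan(o,xyz): return R.from_quat(o["tool_rot"]).inv().apply(np.asarray(xyz)-o["position"])*1000
def show(o):
    r=R.from_quat(o["tool_rot"]).as_matrix()
    print("t",o["time_s"],"fix",inF(o["position"]),"z",o["position"][2]*1e3,"tooly in fix deg",np.rad2deg(np.arctan2(r[1,1],r[0,1])-YAW),"tilt",r[:2,2],"F",o["contact_force"],"w",o["width"],o["finger_force"],"j6",o["joints"][5])
E
python3 -m jog '[[[85,-42.8,36.8,0,0,0,0],[85,-42.8,36.8,0,0,0,0],[85,-42.8,36.8,0,0,0,0],[85,-42.8,36.8,0,0,0,0],[85,-42.8,36.8,0,0,0,0],[85,-42.8,36.8,0,0,0,0],[85,-42.8,36.8,0,0,0,0],[85,-42.8,36.8,0,0,0,0],[85,-42.8,36.8,0,0,0,0],[85,-42.8,36.8,0,0,0,0],[85,-42.8,36.8,0,0,0,0],[85,-42.8,36.8,0,0,0,0]]]'
python3 -m jog '[[[85,0,0,0,0,0,7.5],[85,0,0,0,0,0,7.5],[85,0,0,0,0,0,7.5],[85,0,0,0,0,0,0],[85,0,0,0,0,0,0]]]'
python3 - <<'E'
from h import *
from plant import bot
o=bot.observe();show(o);print(o["position"],o["joints"],plan(o,[*F(-80,0),.2]))
p,d=bot.grab_frame("wrist");c=bot.camera_params("wrist");T=wristT(o,c)
np.savez("w1.npz",p=p,d=d,K=c["K"],T=T);cv2.imwrite("pics/w1.png",cv2.cvtColor(p,cv2.COLOR_RGB2BGR))
E
```

```text
time_s: 1.6
position: [0.5366, -0.0397, 0.2311]
tool_rot: [-0.111, 0.994, 0.0, -0.0]
contact_force: [0.1, -1.1, -0.5]
width: 0.0849
finger_force: 0.0
time_s: 2.22
position: [0.5358, -0.0415, 0.2311]
tool_rot: [0.084, 0.996, 0.0, -0.0]
contact_force: [0.2, 0.1, 0.4]
width: 0.0848
finger_force: 0.0
t 2.225 fix [-80.3764  -0.4556] z 231.0761921536842 tooly in fix deg 90.02789482013306 tilt [-0.0004  0.0001] F [0.1713 0.0855 0.3857] w 0.08475953769497603 0.0 j6 -2.0360909141356434
[ 0.5358 -0.0415  0.2311] [ 0.2968 -0.1263 -0.0768 -0.0002 -1.6207 -2.0361] [-0.3896  0.4547 31.076 ]
```

View pics/w1.png

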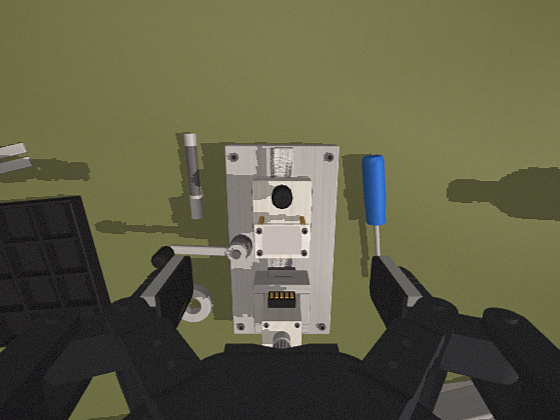

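Run:
```python
from h import *
f=np.load("w1.npz");p,d,K,T=[f[k] for k in("p","d","K","T")]
P=cloud(d,K,T);z=P[...,2];G=inF(P)
m=((z>.026)&(z<.034)&(np.abs(G[...,0])<140)&(np.abs(G[...,1])<80)).astype(np.uint8)
rc=cv2.minAreaRect(G[m>0].astype(np.float32));print("base in F",rc,np.median(z[m>0]))
dark=(p.max(-1)<50)
for nm,lo,hi,a,b in(("head",.09,.108,(-110,-50),(-25,25)),("lever",.088,.106,(-60,20),(-145,-105)),("rod",.125,.165,(40,85),(-25,25)),("sens",.109,.120,(30,95),(-30,30))):
    k=(z>lo)&(z<hi)&(G[...,0]>a[0])&(G[...,0]<a[1])&(G[...,1]>b[0])&(G[...,1]<b[1])
    if k.sum()<5: print(nm,k.sum());continue
    g=G[k].astype(np.float32);c,r=cv2.minEnclosingCircle(g)
    v,u=np.nonzero(k);print(nm,k.sum(),"z",np.median(z[k]),"mean",g.mean(0),"circ",c,r,"rect",cv2.minAreaRect(g),"px",u.mean(),v.mean())
```

```text
base in F ((-1.5594024658203125, -1.2776107788085938), (130.41824340820312, 249.7263641357422), 89.8726806640625) 0.030056170910997382
head 761 z 0.09920962112832321 mean [-67.4572  -0.5375] circ (-63.736602783203125, -0.14476104080677032) 27.709318161010742 rect ((-70.72486114501953, 0.1394367218017578), (49.63251495361328, 41.44133758544922), 89.98338317871094) px 281.6964520367937 212.3639947437582
lever 235 z 0.09668266577322693 mean [ -17.6916 -124.4375] circ (-16.523649215698242, -125.33875274658203) 8.431328773498535 rect ((-17.062747955322266, -125.54439544677734), (13.656566619873047, 15.494369506835938), 17.36541748046875) px 159.14893617021278 258.98297872340424
rod 158 z 0.13218189316757173 mean [53.0457 -1.4632] circ (57.71989822387695, -1.6861207485198975) 8.467467308044434 rect ((54.74871063232422, -1.4946279525756836), (16.72591209411621, 8.605982780456543), 86.31240844726562) px 280.82278481012656 342.88607594936707
sens 946 z 0.11496193610614708 mean [51.0867 -1.5626] circ (54.175472259521484, -1.6376920938491821) 24.088382720947266 rect ((55.344730377197266, -1.9542121887207031), (31.827566146850586, 40.10519790649414), 0.48183512687683105) px 280.73572938689216 329.3625792811839
```

```bash
python3 -m jog '[[[70,0,0,50,0,0,0],[70,0,0,50,0,0,0],[70,0,0,40,0,0,0],[70,0,0,19,0,0,0],[70,0,0,0,0,0,0]]]'
python3 -m jog '[[[15,0,0,0,0,0,0],[15,0,0,0,0,0,0],[15,0,0,0,0,0,0],[15,0,0,0,0,0,0],[15,0,0,0,0,0,0]]]' 30
python3 -c "
from h import *
from plant import bot
show(bot.observe())"
```

```text
time_s: 2.9
position: [0.5355, -0.0417, 0.0718]
tool_rot: [0.085, 0.996, -0.0, -0.001]
contact_force: [0.0, -0.8, 0.7]
width: 0.0699
finger_force: 0.0
time_s: 3.52
position: [0.5366, -0.0411, 0.0737]
tool_rot: [0.085, 0.996, 0.0, 0.001]
contact_force: [-0.9, 2.5, 5.2]
width: 0.02
finger_force: 29.5
t 3.525 fix [-79.6216   0.0939] z 73.66304873754841 tooly in fix deg 89.91394607816785 tilt [0.0023 0.0006] F [-0.8962  2.4864  5.2407] w 0.019965848810446774 29.5442403992638 j6 -2.0385860805028275
```

```bash
python3 -m jog '[[[15,-8,0,0,0,0,0],[15,-8,0,0,0,0,0],[15,-8,0,0,0,0,0],[15,-8,0,0,0,0,0],[15,0,0,0,0,0,0]]]'
for i in 1; do python3 -c "
from h import *
from plant import bot
show(bot.observe())"; done
python3 -m jog '[[[15,-3,0,0,0,0,0],[15,-2,0,0,0,0,0],[15,0,0,0,0,0,0]]]'
python3 -c "
from h import *
from plant import bot
show(bot.observe())"
```

```text
time_s: 4.15
position: [0.5687, -0.0466, 0.0737]
tool_rot: [0.085, 0.996, 0.0, 0.001]
contact_force: [1.6, 2.3, 5.3]
width: 0.0198
finger_force: 29.5
t 4.15 fix [-47.0618   0.077 ] z 73.66408474884311 tooly in fix deg 89.91176890209123 tilt [0.0027 0.0004] F [1.6213 2.3363 5.2988] w 0.01975417815994202 29.45225898642093 j6 -2.0113413124517434
time_s: 4.53
position: [0.5731, -0.0474, 0.0737]
tool_rot: [0.085, 0.996, 0.0, 0.001]
contact_force: [-1.4, 2.5, 6.6]
width: 0.0196
finger_force: 29.6
t 4.525 fix [-42.6514   0.0649] z 73.6840412993357 tooly in fix deg 89.91661446822377 tilt [0.002  0.0005] F [-1.4443  2.524   6.559 ] w 0.019563635286254696 29.570292779244483 j6 -2.0074773628942078
```

```bash
for i in 1 2; do python3 -m jog '[[[15,-2,0,0,0,0,0],[15,-2,0,0,0,0,0],[15,0,0,0,0,0,0]]]' >/dev/null
python3 -c "
from h import *
from plant import bot
show(bot.observe())";done
```

```text
t 4.9 fix [-38.7178   0.0417] z 73.6503943857249 tooly in fix deg 89.91815989795181 tilt [0.0018 0.0006] F [-2.3416  3.1801  5.9298] w 0.019901842935392308 29.58123402670026 j6 -2.0043137534164086
t 5.275 fix [-37.1862  -0.0067] z 73.59153064331512 tooly in fix deg 89.93155564856642 tilt [-0.0039  0.0009] F [-14.9313   6.5891  13.9575] w 0.019572793998793782 30.220218594186008 j6 -2.0012465447714174
```

```bash
python3 -m jog '[[[15,-2,0,0,0,0,0],[15,0,0,0,0,0,0],[15,0,0,0,0,0,0]]]' >/dev/null
python3 -c "
from h import *
from plant import bot
show(bot.observe())"
python3 - <<'E'
from h import *
from plant import bot
p,d=bot.grab_frame("side");c=bot.camera_params("side");print(bot.observe()["joints"])
np.savez("side2.npz",p=p,d=d,K=c["K"],T=c["world_from_camera"])
cv2.imwrite("pics/s2.png",cv2.resize(cv2.cvtColor(p[200:300,230:370],cv2.COLOR_RGB2BGR),None,fx=5,fy=5,interpolation=cv2.INTER_CUBIC))
E
```

```text
t 5.65 fix [-37.1145  -0.0494] z 73.55334979623257 tooly in fix deg 89.94221269069978 tilt [-0.0081  0.0011] F [-23.2853   9.2886  18.5379] w 0.01971202534305241 30.69338877685368 j6 -1.9997875139914718
[ 0.2598  0.0355 -0.2073 -0.0033 -1.3355 -1.9998]
```

View pics/s2.png

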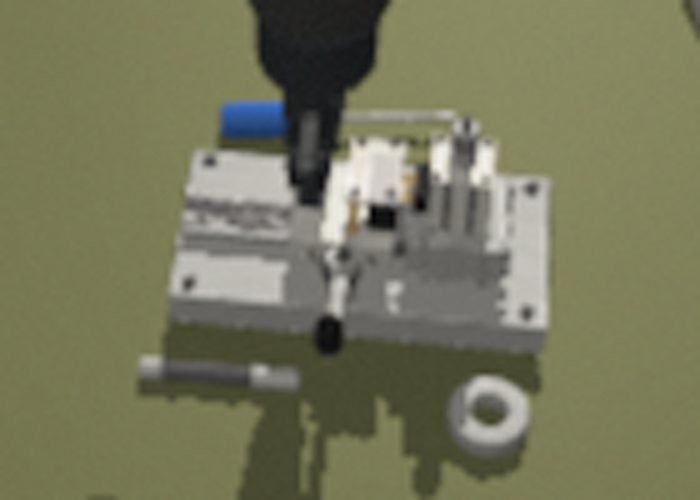

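The side view (fixture at x 170–550, y 130–350 in the crop) shows the head against the sensor with the gripper on its knob. It stalled under 23 N after 42.5 mm of travel, so it is home. I'll release and go to the lever.

```bash
python3 -m jog '[[[15,3.5,0,0,0,0,0],[50,0,0,0,0,0,0],[50,0,0,0,0,0,0],[50,0,0,0,0,0,0],[50,0,0,-40,0,0,0],[50,0,0,-40,0,0,0],[50,-7.3,-41.5,0,0,0,0],[50,-7.3,-41.5,0,0,0,0],[50,-7.3,-41.5,0,0,0,0]]]' 25
python3 -m jog '[[[50,0,0,0,0,0,-10],[50,0,0,0,0,0,-10],[50,0,0,0,0,0,-10],[50,0,0,0,0,0,-10],[50,0,0,0,0,0,-10],[50,0,0,0,0,0,-10],[50,0,0,0,0,0,-10],[50,0,0,0,0,0,-10],[50,0,0,0,0,0,-6],[50,0,0,0,0,0,0],[50,0,0,0,0,0,0]]]'
python3 - <<'E'
from h import *
from plant import bot
o=bot.observe();show(o)
p,d=bot.grab_frame("wrist");c=bot.camera_params("wrist");T=wristT(o,c);K=c["K"]
np.savez("w3.npz",p=p,d=d,K=K,T=T);cv2.imwrite("pics/w3.png",cv2.cvtColor(p,cv2.COLOR_RGB2BGR))
P=cloud(d,K,T);z=P[...,2];G=inF(P)
k=(z>.088)&(z<.106)&(np.abs(G[...,0]+15)<25)&(np.abs(G[...,1]+125)<22)
print(k.sum(),cv2.minEnclosingCircle(G[k].astype(np.float32)) if k.any() else 0)
E
```

```text
time_s: 6.82
position: [0.5791, -0.1766, 0.1521]
tool_rot: [0.085, 0.996, 0.0, -0.0]
contact_force: [1.1, 0.7, -0.0]
width: 0.0499
finger_force: 0.0
time_s: 8.2
position: [0.5791, -0.1754, 0.1521]
tool_rot: [-0.616, 0.788, 0.0, -0.0]
contact_force: [0.8, 0.2, -0.4]
width: 0.0501
finger_force: 0.0
t 8.2 fix [ -15.1525 -125.1329] z 152.0624044684934 tooly in fix deg 175.76216308523482 tilt [-0.0004  0.    ] F [ 0.7574  0.2059 -0.3968] w 0.05014361087336626 0.0 j6 -0.2795115241560945
496 ((-14.121861457824707, -125.94695281982422), 8.903946876525879)
```

View pics/w3.png

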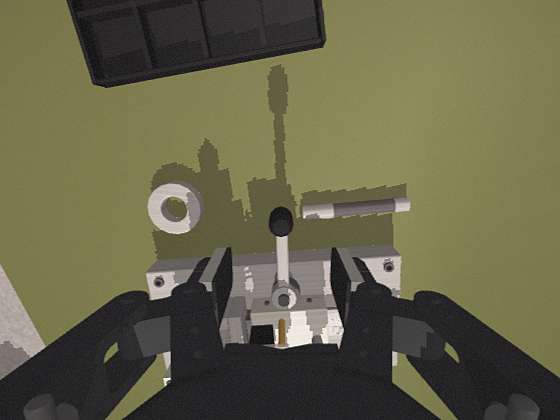

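The lever knob sits at (281,218), midway between the fingers, with the arm pointing straight down the image. I'll descend and grip it.

```bash
python3 -m jog '[[[50,0,0,40,0,0,0],[50,0,0,30,0,0,0],[50,0,0,11,0,0,0],[50,0,0,0,0,0,0],[12,0,0,0,0,0,0],[12,0,0,0,0,0,0],[12,0,0,0,0,0,0],[12,0,0,0,0,0,0]]]' 25
python3 - <<'E'
from h import *
from plant import bot
o=bot.observe();show(o);g=inF(o["position"])-[-10,-50];print(np.hypot(*g),np.rad2deg(np.arctan2(-g[0],-g[1])))
E
```

```text
time_s: 9.25
position: [0.5799, -0.1754, 0.0729]
tool_rot: [-0.617, 0.787, -0.001, 0.001]
contact_force: [-1.1, 1.8, 5.9]
width: 0.017
finger_force: 24.6
t 9.25 fix [ -14.3983 -125.0449] z 72.8829281826615 tooly in fix deg 175.89962150008483 tilt [ 0.0022 -0.0005] F [-1.086   1.789   5.8739] w 0.017018187138311155 24.634110534098 j6 -0.277519210222512
75.17368875174132 3.3541948320462676
```

```bash
python3 -m jog '[[[12,-0.73,10.44,0,0,0,8],[12,-0.73,10.44,0,0,0,8],[12,-0.73,10.44,0,0,0,8],[12,-0.73,10.44,0,0,0,8],[12,-0.73,10.44,0,0,0,8],[12,0,0,0,0,0,0]]]'
cat > s.py <<'E'
from h import *
from plant import bot
o=bot.observe();show(o);g=inF(o["position"])-[-10,-50];print(np.hypot(*g),np.rad2deg(np.arctan2(-g[0],-g[1])))
E
python3 s.py
```

```text
time_s: 10.0
position: [0.5358, -0.1477, 0.0728]
tool_rot: [-0.31, 0.951, -0.001, -0.0]
contact_force: [-5.1, -2.9, 6.8]
width: 0.0168
finger_force: 24.7
t 10.0 fix [ -62.5118 -105.15  ] z 72.84980292513087 tooly in fix deg 135.79261019548116 tilt [-0.0003 -0.0021] F [-5.1403 -2.8561  6.8245] w 0.016806692294276143 24.714768729172647 j6 -1.034679064346851
76.15127074878166 43.59626251889624
```

```bash
python3 -m jog '[[[12,-0.9,10.44,0,0,0,8],[12,-0.9,10.44,0,0,0,8],[12,-0.9,10.44,0,0,0,8],[12,-0.9,10.44,0,0,0,8],[12,-0.9,10.44,0,0,0,8],[12,0,0,0,0,0,0]]]'
python3 s.py
python3 -m jog '[[[12,-0.3,5.2,0,0,0,4],[12,0,3.5,0,0,0,2.5],[12,0,0,0,0,0,0]]]'
python3 s.py
```

```text
time_s: 10.75
position: [0.5204, -0.098, 0.0727]
tool_rot: [0.034, 0.999, -0.001, -0.003]
contact_force: [-16.2, 0.1, 14.0]
width: 0.017
finger_force: 25.4
t 10.75 fix [-86.1025 -58.6974] z 72.69844091498986 tooly in fix deg 95.7913857816322 tilt [-0.0056 -0.002 ] F [-16.1532   0.1239  14.0411] w 0.016959134656092584 25.35576682537794 j6 -1.833583220491213
76.59783879465955 83.48018530104552
time_s: 11.12
position: [0.5213, -0.0895, 0.0727]
tool_rot: [0.09, 0.996, -0.001, -0.003]
contact_force: [-16.6, 0.8, 14.5]
width: 0.0168
finger_force: 25.5
t 11.125 fix [-86.5949 -50.2243] z 72.70772340016433 tooly in fix deg 89.33148561493695 tilt [-0.0061 -0.0019] F [-16.5882   0.777   14.4609] w 0.016803270891405604 25.452886257553473 j6 -1.962466123336555
76.59524013433992 89.83220786713088
```

```bash
python3 -m jog '[[[12,2,1.5,0,0,0,0.5],[12,0,1,0,0,0,0],[12,0,0,0,0,0,0]]]' >/dev/null
python3 s.py
python3 -m jog '[[[12,0,1.5,0,0,0,0],[12,0,1.5,0,0,0,0],[12,0,0,0,0,0,0]]]'>/dev/null
python3 s.py
```

```text
t 11.5 fix [-86.7187 -49.5818] z 72.82035067058135 tooly in fix deg 88.80437861633449 tilt [-0.0026 -0.0053] F [ -6.8276 -10.7373   8.233 ] w 0.017013126751932967 25.17164568300359 j6 -1.9768577582763898
76.71981591061223 90.31233169576784
t 11.875 fix [-86.7516 -49.2841] z 72.82308966090272 tooly in fix deg 88.73035975679616 tilt [-0.0041 -0.0097] F [ -5.6612 -20.899    6.8134] w 0.01668815415188042 25.78570856829174 j6 -1.982467500133639
76.75489255429949 90.53438793423484
```

```bash
python3 -m jog '[[[12,0,-4,0,0,0,0],[45,0,0,0,0,0,0],[45,0,0,0,0,0,0],[45,0,0,0,0,0,0],[45,0,0,-55,0,0,0],[60,0,0,-57,0,0,0],[60,0,0,0,0,0,0]]]' 25
python3 s.py
python3 -m jog '[[[60,-49,16.5,0,0,0,0],[60,-49,16.5,0,0,0,0],[60,-49,16.5,0,0,0,0],[60,0,0,0,0,0,0],[60,0,0,0,0,0,0]]]'
python3 - <<'E'
from h import *
from plant import bot
o=bot.observe();show(o)
p,d=bot.grab_frame("wrist");c=bot.camera_params("wrist");T=wristT(o,c);K=c["K"]
np.savez("w4.npz",p=p,d=d,K=K,T=T)
t,dt=bot.grab_frame("top");s,ds=bot.grab_frame("side");np.savez("top4.npz",p=t,d=dt)
B=cv2.COLOR_RGB2BGR
a=cv2.resize(cv2.cvtColor(t[140:250,285:385],B),(382,420),interpolation=cv2.INTER_CUBIC)
cv2.imwrite("pics/w4.png",cv2.resize(np.hstack([cv2.cvtColor(p,B),a]),(800,357)))
E
```

```text
time_s: 12.75
position: [0.5247, -0.0867, 0.1891]
tool_rot: [0.094, 0.996, 0.001, 0.005]
contact_force: [0.7, 0.9, -0.7]
width: 0.06
finger_force: 0.0
t 12.75 fix [-83.6775 -46.8487] z 189.06715874225102 tooly in fix deg 88.91786059263052 tilt [0.0095 0.0001] F [ 0.6719  0.8813 -0.7424] w 0.059978472567704146 0.0 j6 -1.974701132502383
73.74489003551817 92.44911584461187
time_s: 13.38
position: [0.6759, -0.0655, 0.1821]
tool_rot: [0.094, 0.996, -0.0, -0.001]
contact_force: [-0.5, -0.3, 0.1]
width: 0.0601
finger_force: 0.0
t 13.375 fix [61.7409 -0.5614] z 182.05942538913234 tooly in fix deg 88.90005722913521 tilt [-0.0018 -0.0003] F [-0.4824 -0.3454  0.0942] w 0.060079895901363 0.0 j6 -1.9558463383671327
```

View pics/w4.png

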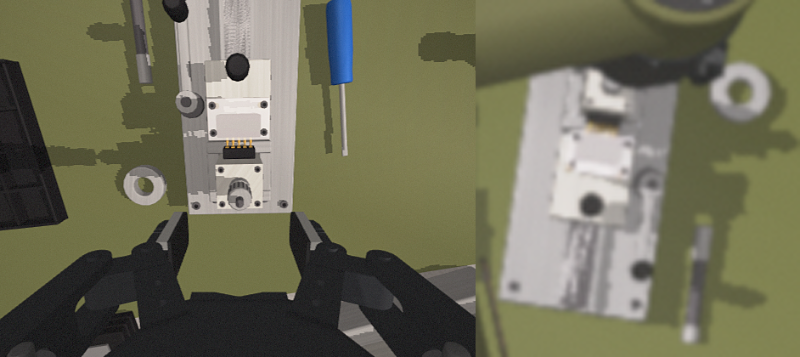

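The picture shows the lever knob beside the slide at its stop, the spring pins on the terminal block (240,152), and the rod head (239,190) between the fingers. Next I'll measure the rod axis.

Run:
```python
from h import *
f=np.load("w4.npz");p,d,K,T=[f[k] for k in("p","d","K","T")]
P=cloud(d,K,T);z=P[...,2];G=inF(P)
for nm,lo,hi in(("stud",.150,.160),("headtop",.144,.149),("sens",.113,.117),("base",.027,.033)):
    r=30 if nm!="base" else 150
    k=(z>lo)&(z<hi)&(np.abs(G[...,0]-60)<r)&(np.abs(G[...,1])<min(r,75))
    if k.sum()>5:
        g=G[k].astype(np.float32);print(nm,k.sum(),np.median(z[k]),g.min(0),g.max(0),cv2.minEnclosingCircle(g),cv2.minAreaRect(g))
```

```text
stud 101 0.15488228556583564 [57.0225 -3.7556] [63.3675  1.7868] ((60.16416931152344, -0.9962589740753174), 3.256512403488159) ((60.14726638793945, -1.1241803169250488), (5.6720871925354, 5.879866600036621), 58.82417678833008)
headtop 508 0.14693932221200495 [ 51.4973 -10.3062] [69.3072  8.216 ] ((60.362762451171875, -1.076492428779602), 9.390551567077637) ((60.263763427734375, -1.2319841384887695), (17.918642044067383, 18.10399627685547), 17.864049911499023)
sens 1924 0.11507424555857997 [ 40.2004 -21.608 ] [80.7914 18.6564] ((60.32910919189453, -1.2342529296875), 28.047574996948242) ((60.49402618408203, -1.4394683837890625), (40.29510498046875, 40.491455078125), 89.8101577758789)
base 13753 0.03004342510861746 [-89.9863 -66.5672] [123.5114  64.181 ] ((16.330642700195312, -0.7720603942871094), 124.27941131591797) ((16.652252197265625, -1.1862640380859375), (130.2970428466797, 213.47206115722656), 89.86721801757812)
```

```bash
python3 -m jog '[[[45,1.3,0.9,20,0,0,0],[45,0,0,20,0,0,0],[45,0,0,15,0,0,0],[45,0,0,7.5,0,0,0],[45,0,0,0,0,0,0],[45,0,0,0,0,0,0]]]' 20
python3 s.py
python3 -m jog '[[[30,0,0,0,0,0,0],[24,0,0,0,0,0,0],[12,0,0,0,0,0,0],[12,0,0,0,0,0,0],[12,0,0,0,0,0,0],[12,0,0,0,0,0,0]]]' 20
python3 s.py; python3 -c "
from plant import bot;print(bot.observe()['torque'])"
```

```text
time_s: 14.28
position: [0.6754, -0.0646, 0.1216]
tool_rot: [0.094, 0.996, 0.0, 0.001]
contact_force: [-0.5, -0.5, -0.2]
width: 0.0451
finger_force: 0.0
t 14.275 fix [61.0691  0.3017] z 121.63614473858712 tooly in fix deg 88.88842988912455 tilt [ 0.0012 -0.    ] F [-0.5453 -0.4908 -0.2247] w 0.04505941852071243 0.0 j6 -1.957855398010883
87.06939438314181 -125.29033121242034
time_s: 15.02
position: [0.6751, -0.0645, 0.1211]
tool_rot: [0.094, 0.996, 0.0, 0.0]
contact_force: [0.2, 0.6, 2.4]
width: 0.0171
finger_force: 20.7
t 15.025 fix [60.783   0.3087] z 121.10033805482921 tooly in fix deg 88.89102730162234 tilt [0.0004 0.    ] F [0.1652 0.6001 2.3658] w 0.01706300235327035 20.714642107486725 j6 -1.9578336476012748
86.84009973491067 -125.40314855641819
[0.13409769 0.10244379 0.00581937]
```

```bash
python3 -m jog '[[[12,0,0,0,0,0,0],[12,0,0,0,0,0,0],[12,0,0,0,0,0,0]]]' 35 >/dev/null
python3 s.py
python3 -m jog '[[[12,0,0,-1,0,0,0],[12,0,0,-2,0,0,0],[12,0,0,-3,0,0,0],[12,0,0,-3,0,0,0],[12,0,0,0,0,0,0],[12,0,0,0,0,0,0]]]' >/dev/null
python3 s.py; python3 -c "
from plant import bot;print(bot.observe()['torque'])"
```

```text
t 15.4 fix [60.7999  0.3031] z 121.155568557936 tooly in fix deg 88.8907653307599 tilt [0.0005 0.    ] F [-0.3227  0.8608  4.4355] w 0.016734760719118575 34.57639932632446 j6 -1.9578396732606733
86.85059478712607 -125.39365810587611
t 16.15 fix [60.5716  0.3427] z 129.71013737246452 tooly in fix deg 88.88829976707852 tilt [-0.0002  0.0002] F [-0.3651  0.1355 -0.7223] w 0.017096162516798644 34.32016611099243 j6 -1.9578349742749064
86.68762549951855 -125.50242583918305
[-0.03819902  0.02897851 -0.03161816]
```

```bash
python3 -m jog '[[[12,0,0,-3,0,0,0],[12,0,0,-3,0,0,0],[12,0,0,-3,0,0,0],[12,0,0,-2,0,0,0],[12,0,0,0,0,0,0],[12,0,0,0,0,0,0]]]' >/dev/null
python3 s.py
python3 -m jog '[[[12,0,0,-3,0,0,0],[12,0,0,-2,0,0,0],[12,0,0,0,0,0,0],[12,0,0,0,0,0,0]]]' >/dev/null
python3 s.py
python3 - <<'E'
from h import *
from plant import bot
for n in("wrist","side"):
    o=bot.observe();p,d=bot.grab_frame(n);c=bot.camera_params(n)
    np.savez(n+"5.npz",p=p,d=d,K=c["K"],T=c["world_from_camera"] if n=="side" else wristT(o,c))
    if n=="wrist":
        P=cloud(d,c["K"],wristT(o,c));z=P[...,2];G=inF(P)
        k=(np.abs(G[...,0]-60)<14)&(np.abs(G[...,1]+1)<6)&(z>.16)&(z<.2)
        print(k.sum(),np.percentile(z[k],[5,25,50,75,95]),np.histogram(z[k],bins=20)); cv2.imwrite("pics/w5.png",cv2.cvtColor(p,cv2.COLOR_RGB2BGR))
print(o["torque"])
E
```

```text
t 16.9 fix [60.5925  0.3014] z 140.62602076860094 tooly in fix deg 88.88842434158171 tilt [-0.0003  0.0002] F [ 0.5838 -1.0728 -1.4714] w 0.016647328366366367 34.31995511054993 j6 -1.9578104203139046
86.68067421980753 -125.47215160697075
t 17.4 fix [60.6324  0.3204] z 145.72016904422293 tooly in fix deg 88.8907326539262 tilt [-0.0001  0.0002] F [-0.6387 -0.8913 -1.0389] w 0.01670278768234048 34.32016968727112 j6 -1.9577919486534978
86.72416118732025 -125.46704780279079
1189 [0.1625 0.1703 0.1714 0.1725 0.1797] (array([ 28,  20,  28,  28,  27,  23,  26,  33,  40,  60, 295, 285,  47,
        13,  19,  21,  14,  34,  97,  51]), array([0.16  , 0.1611, 0.1621, 0.1631, 0.1642, 0.1652, 0.1663, 0.1673,
       0.1684, 0.1694, 0.1704, 0.1715, 0.1725, 0.1736, 0.1746, 0.1756,
       0.1767, 0.1777, 0.1788, 0.1798, 0.1809]))
[-0.0046  0.0342 -0.0568]
```

View pics/w5.png

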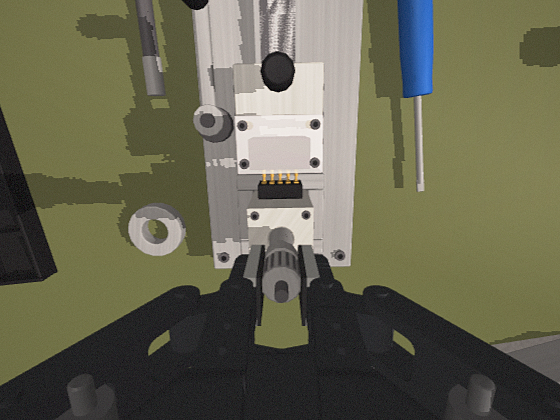

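The wrist view shows the rod drawn out of the sensor, with the shank visible at (281,240) below the gripped head. The head top is at 171.5 mm, which makes the draw about 24.6 mm, so it needs another 0.4 mm.

```bash
python3 -m jog '[[[12,0,0,-0.4,0,0,0],[12,0,0,0,0,0,0],[12,0,0,0,0,0,0],[12,0,0,0,0,0,0]]]' >/dev/null
python3 s.py; python3 -c "
from plant import bot
print(bot.observe()['qvel'].round(3));print(bot.job_done())"
```

```text
t 18.0 fix [60.6567  0.3027] z 146.18440380196006 tooly in fix deg 88.88795702444223 tilt [-0.      0.0001] F [ 0.2397  0.0341 -0.7726] w 0.016670246381640354 34.31999087333679 j6 -1.9578358414267518
86.73364720485826 -125.44822963403384
[-0.001  0.     0.001 -0.     0.     0.001]
the job is handed in; nothing more can be done
None
```

I handed the job in at 18 s: the contact head is fully home, the lever is locked on its stop, and the gripper is holding the rod still about 25 mm out, with side forces of about 1 N or less during the lift.

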